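# Move the gas detectors from charger to test rack in reverse order

## Task

The four gas detectors are charged: move them all from the coloured cradles on the charging strip into the test rack, one upright in each bay, in reverse order. The detector nearest the strip's red end goes into the bay farthest from the rack's red end, the next one into the next bay, and so on, so that the last ends up beside the rack's red end. Set each one down on the bay floor without dropping it or knocking any over.

Things in the scene. Friction and masses are not known exactly. Their poses are not given: they have to be found in the camera images.
- charge_strip: Charging strip: fixed dark grey bar 60 (x) by 292 (y) by 10 mm high carrying the four coloured cradles in a row along y, with a red end block (24 mm long, 26 high) on its +y end. Origin: centre of the underside, mid-row. Cradle centres at y = -108, -36, 36, 108 mm in its frame, in any order. Turned up to 10 degrees; may be nearer to the robot than the test rack or beyond it.
- test_rack: Test rack: fixed black base 56 (x) by 292 (y) mm; aluminium rails and dividers (4 mm thick, tops at 22 mm) make four bays in a row along y, a brass dot in each; red end block (24 mm long, 26 high) on its +y end. Origin: centre of the underside, mid-row. Bay centres x = 0, y = -108, -36, 36, 108 mm; floor at 10 mm; bays 48 (x) by 68 (y) mm inside. Empty at the start, turned up to 10 degrees.
- detector_blue: The blue gas detector: loose blue box 30 mm thick (x), 50 wide (y), 88 tall (z), 0.11 to 0.21 kg; dark display on its -x face, two dark bumpers on its top. Origin: centre of its underside, z up. Starts upright in the blue cradle, within 2 degrees of its yaw. Grip from above across the 30 mm (fingers close along its x); neighbours in the row are 22 mm apart.
- detector_yellow: The yellow gas detector: loose yellow box 30 mm thick (x), 50 wide (y), 88 tall (z), 0.11 to 0.21 kg; dark display on its -x face, two dark bumpers on its top. Origin: centre of its underside, z up. Starts upright in the yellow cradle, within 2 degrees of its yaw. Grip from above across the 30 mm (fingers close along its x); neighbours in the row are 22 mm apart.
- detector_green: The green gas detector: loose green box 30 mm thick (x), 50 wide (y), 88 tall (z), 0.11 to 0.21 kg; dark display on its -x face, two dark bumpers on its top. Origin: centre of its underside, z up. Starts upright in the green cradle, within 2 degrees of its yaw. Grip from above across the 30 mm (fingers close along its x); neighbours in the row are 22 mm apart.
- detector_white: The white gas detector: loose white box 30 mm thick (x), 50 wide (y), 88 tall (z), 0.11 to 0.21 kg; dark display on its -x face, two dark bumpers on its top. Origin: centre of its underside, z up. Starts upright in the white cradle, within 2 degrees of its yaw. Grip from above across the 30 mm (fingers close along its x); neighbours in the row are 22 mm apart.
- cradle_blue: The blue charging cradle: fixed blue cup, 44 mm (x) by 64 mm (y) outside, 16 mm high, walls 3 mm, inner floor 6 mm above its underside, standing on the charging strip with its axes parallel to the strip's. Origin: centre of its underside. It stays where it is, and so shows where the blue detector stood.
- cradle_yellow: The yellow charging cradle: fixed yellow cup, 44 mm (x) by 64 mm (y) outside, 16 mm high, walls 3 mm, inner floor 6 mm above its underside, standing on the charging strip with its axes parallel to the strip's. Origin: centre of its underside. It stays where it is, and so shows where the yellow detector stood.
- cradle_green: The green charging cradle: fixed green cup, 44 mm (x) by 64 mm (y) outside, 16 mm high, walls 3 mm, inner floor 6 mm above its underside, standing on the charging strip with its axes parallel to the strip's. Origin: centre of its underside. It stays where it is, and so shows where the green detector stood.
- cradle_white: The white charging cradle: fixed white cup, 44 mm (x) by 64 mm (y) outside, 16 mm high, walls 3 mm, inner floor 6 mm above its underside, standing on the charging strip with its axes parallel to the strip's. Origin: centre of its underside. It stays where it is, and so shows where the white detector stood.
Mind the look-alikes: they are no part of the job. Leave any orange or pink look-alike of the detector_yellow alone.

How it is judged:
At the end, for the whole second after the job is handed in: Every detector stands upright (within 0.1 rad) and at rest on the floor of the test rack's bay that mirrors its cradle's place (cradle at y on the strip, bay at -y on the rack), within 14 mm of the bay centre along the rack and across it, and its underside within 5 mm of the height of the bay floor (((y of cradle_blue in the frame of charge_strip between -0.138 and -0.078 m and y of detector_blue in the frame of test_rack between 0.094 and 0.122 m) or (y of cradle_blue in the frame of charge_strip between -0.066 and -0.006 m and y of detector_blue in the frame of test_rack between 0.022 and 0.05 m) or (y of cradle_blue in the frame of charge_strip between 0.006 and 0.066 m and y of detector_blue in the frame of test_rack between -0.05 and -0.022 m) or (y of cradle_blue in the frame of charge_strip between 0.078 and 0.138 m and y of detector_blue in the frame of test_rack between -0.122 and -0.094 m)) and x of detector_blue in the frame of test_rack between -0.014 and 0.014 m and z of detector_blue in the frame of test_rack between 0.005 and 0.015 m and angle between each of detector_blue, detector_yellow, detector_green, detector_white's own z axis and vertical below 0.1 rad and linear speed of each of detector_blue, detector_yellow, detector_green, detector_white below 0.02 m/s and angular speed of each of detector_blue, detector_yellow, detector_green, detector_white below 0.2 rad/s and ((y of cradle_yellow in the frame of charge_strip between -0.138 and -0.078 m and y of detector_yellow in the frame of test_rack between 0.094 and 0.122 m) or (y of cradle_yellow in the frame of charge_strip between -0.066 and -0.006 m and y of detector_yellow in the frame of test_rack between 0.022 and 0.05 m) or (y of cradle_yellow in the frame of charge_strip between 0.006 and 0.066 m and y of detector_yellow in the frame of test_rack between -0.05 and -0.022 m) or (y of cradle_yellow in the frame of charge_strip between 0.078 and 0.138 m and y of detector_yellow in the frame of test_rack between -0.122 and -0.094 m)) and x of detector_yellow in the frame of test_rack between -0.014 and 0.014 m and z of detector_yellow in the frame of test_rack between 0.005 and 0.015 m and ((y of cradle_green in the frame of charge_strip between -0.138 and -0.078 m and y of detector_green in the frame of test_rack between 0.094 and 0.122 m) or (y of cradle_green in the frame of charge_strip between -0.066 and -0.006 m and y of detector_green in the frame of test_rack between 0.022 and 0.05 m) or (y of cradle_green in the frame of charge_strip between 0.006 and 0.066 m and y of detector_green in the frame of test_rack between -0.05 and -0.022 m) or (y of cradle_green in the frame of charge_strip between 0.078 and 0.138 m and y of detector_green in the frame of test_rack between -0.122 and -0.094 m)) and x of detector_green in the frame of test_rack between -0.014 and 0.014 m and z of detector_green in the frame of test_rack between 0.005 and 0.015 m and ((y of cradle_white in the frame of charge_strip between -0.138 and -0.078 m and y of detector_white in the frame of test_rack between 0.094 and 0.122 m) or (y of cradle_white in the frame of charge_strip between -0.066 and -0.006 m and y of detector_white in the frame of test_rack between 0.022 and 0.05 m) or (y of cradle_white in the frame of charge_strip between 0.006 and 0.066 m and y of detector_white in the frame of test_rack between -0.05 and -0.022 m) or (y of cradle_white in the frame of charge_strip between 0.078 and 0.138 m and y of detector_white in the frame of test_rack between -0.122 and -0.094 m)) and x of detector_white in the frame of test_rack between -0.014 and 0.014 m and z of detector_white in the frame of test_rack between 0.005 and 0.015 m); the robot touches nothing.
It fails at once if the blue detector is dropped (faster than 0.7 m/s out of the fingers, a fall of about 25 mm) or tipped over (more than 0.6 rad) (angle between detector_blue's own z axis and vertical above 0.6 rad or (linear speed of detector_blue above 0.7 m/s and contact force between detector_blue and the fingers below 0.05 N)).
It fails at once if the yellow detector is dropped (faster than 0.7 m/s out of the fingers, a fall of about 25 mm) or tipped over (more than 0.6 rad) (angle between detector_yellow's own z axis and vertical above 0.6 rad or (linear speed of detector_yellow above 0.7 m/s and contact force between detector_yellow and the fingers below 0.05 N)).
It fails at once if the green detector is dropped (faster than 0.7 m/s out of the fingers, a fall of about 25 mm) or tipped over (more than 0.6 rad) (angle between detector_green's own z axis and vertical above 0.6 rad or (linear speed of detector_green above 0.7 m/s and contact force between detector_green and the fingers below 0.05 N)).
It fails at once if the white detector is dropped (faster than 0.7 m/s out of the fingers, a fall of about 25 mm) or tipped over (more than 0.6 rad) (angle between detector_white's own z axis and vertical above 0.6 rad or (linear speed of detector_white above 0.7 m/s and contact force between detector_white and the fingers below 0.05 N)).
It also fails if it takes over 109 s, if anything falls off the work surface, if the arm or the gripper's body presses on something with over 40 N, if the wrist force passes 120 N, or if a joint passes its speed limit or range.

## Robot

A 7-joint arm with a two-finger parallel gripper is mounted at the origin on the work surface. World frame = base frame: x ahead of the robot, y to its left, z up, the work surface at z = 0. Lengths are in m, angles in rad, forces in N, time in s.
With the tool pointing down it reaches from about 0.425 to 0.875 m from the base axis. Payload 4.7 kg.
Tool frame: the origin (TCP) lies midway between the tips of the shut fingers; the grasp point (between the pads) lies 19 mm behind it; z points along the fingers, y is the line along which they close (so a half turn about z gives the same grasp; the last joint's range is limited). The gripper opens to 87 mm and grips with 3 to 60 N. Pads are 19 mm wide; open, the fingers measure 117 mm over their backs; the gripper's body (75 mm by 190 mm) begins 51 mm behind the grasp point.
Start: joints at [1.186, 0.321, -0.07, 1.45, 0.023, 1.371, -0.057], TCP at [0.252, -0.599, 0.223] pointing down, gripper open.
Joint ranges: [-2.86, 2.86], [-0.3, 2.09], [-1.38, 1.24], [0.06, 2.45], [-1.56, 4.7], [0.09, 2.05], [-2.69, 2.69]. Speed limits (rad/s): [2.57, 2.57, 3.14, 3.14, 3.14, 3.14, 3.14].

## Interface

Orientations are given as a rotation vector (axis times angle).
In Python, from bench import ctrl gives the robot as it stands. The module is installed in compiled form; this text tells all that it offers.
- The arm moves only by the shell command python3 -m handwheel 'ROWS' [FORCE]. ROWS is JSON, a list of rows, each a list of 7 numbers: the finger opening in m, from 0 to 0.087, then the shift along the tool's x, y, z in m, then the turn, a rotation vector about the tool's x, y, z in degrees. A call has 1 to 12 rows; each row shifts and turns the commanded pose from where the row before left it, along the tool's axes as they then stand; what a row does not reach is not made up. A row lasts 1/8 s, in which the tool goes at most 62.5 mm and 10.7 degrees, less where a joint would pass 70% of its speed; a pose out of reach is approached as far as the arm can. A call is refused whole if a number of a shift passes 0.0625 or a number of a turn 10.7, either way. A call with a gripper value outside its range is refused whole. The fingers move at their own pace and stop on an object; FORCE is the grip in N (left out, the last holds). Time passes only in rows, so rows that do not move let the fingers close. It gives the time, the measured TCP pose, the force, the opening and the grip force at its end, in the units of the state.
- ctrl.get_state(): the state, without advancing time (a new reading comes with each control period).
- ctrl.get_image(name): name is "scene" or "side" or "wrist"; returns (picture, depth): 480x640x3 uint8, blue, green, red; 480x640 float32, m along the optical axis (not along the pixel's ray), 0 where there is no reading.
- ctrl.camera_info(name): a dict with "intrinsics" (3x3 intrinsics, pixels), "R" (3x3) and "t" (3): a world point X has camera coordinates R X + t. Camera axes: x right, y down, z forward; pixel columns grow to the right and rows downward; lengths in m; the calibration is good to about 2 mm. The wrist camera is an equidistant fisheye: a pixel r from the principal point sees the ray r / f radians off the axis. A picture is of the moment at which its call begins: read the wrist's pose just before it. camera_info takes no time and is no camera call; for the wrist camera it gives the pose at the moment of the call.
- ctrl.close_job(): hands the job in; it is judged then, once.
The state is a dict: "time": time; "joint_positions": joint angles; "qd": joint speeds; "joint_torque": joint torques, N m; "position": TCP position; "tool_rot": TCP orientation; "ft_force": force on the tool from outside, world axes, zero at the start; "torque": the same for the moment, N m; "grip_width": opening from 0.0 (shut) to 1.0 (fully open); "grip_force": force on a finger pad.
Only numpy, scipy, OpenCV 4.12 (cv2) and the standard library are available. Lean on these libraries where they do the work, as an engineer would, in place of code of your own. Each camera call takes 0.05 s, during which the arm holds its last target. There are 200 camera calls.

## Working session

There is one attempt and no reset: what is moved stays moved. The work goes in short steps, Python scripts to look and compute and a shell command to move; the robot and the scene stay as the last step left them, time stands still between calls to the robot, and variables do not carry over. Pictures are saved under pics/ and viewed, at most 14 in all, crops included, and the job is handed in when it is done.

```bash
mkdir -p pics; python3 - <<'E'
from bench import ctrl
import cv2,numpy as np
s=ctrl.get_state();print({k:np.round(v,3) for k,v in s.items()})
for n in("scene","side"):
    im,d=ctrl.get_image(n);cv2.imwrite(f"pics/{n}0.png",im);np.save(f"pics/{n}0.npy",d)
    c=ctrl.camera_info(n);print(n,{k:np.round(v,3).tolist() if k in("R","t","intrinsics") else v for k,v in c.items()})
E
```

```text
{'time': np.float64(0.0), 'joint_positions': array([ 1.186,  0.322, -0.07 ,  1.452,  0.023,  1.371, -0.057]), 'qd': array([-0.001,  0.   , -0.001, -0.   ,  0.   ,  0.   , -0.   ]), 'joint_torque': array([-0.0000e+00, -4.9128e+01, -4.0400e-01, -3.1253e+01, -6.4000e-02,
        4.4000e-02,  0.0000e+00]), 'position': array([ 0.252, -0.598,  0.221]), 'tool_rot': array([-3.077e+00, -6.220e-01,  1.000e-03]), 'ft_force': array([-0.054,  0.926,  0.348]), 'torque': array([ 0.036,  0.008, -0.048]), 'grip_force': np.float64(0.0), 'grip_width': np.float64(0.997)}
scene {'intrinsics': [[481.948, 0.0, 327.697], [0.0, 481.948, 235.571], [0.0, 0.0, 1.0]], 'R': [[0.679, 0.734, -0.012], [0.572, -0.539, -0.618], [-0.46, 0.413, -0.786]], 't': [-0.436, -0.323, 0.97]}
side {'intrinsics': [[474.078, 0.0, 324.223], [0.0, 474.078, 236.987], [0.0, 0.0, 1.0]], 'R': [[-0.913, -0.407, 0.023], [-0.292, 0.615, -0.733], [0.284, -0.676, -0.68]], 't': [0.555, 0.189, 0.553]}
```

View pics/scene0.png

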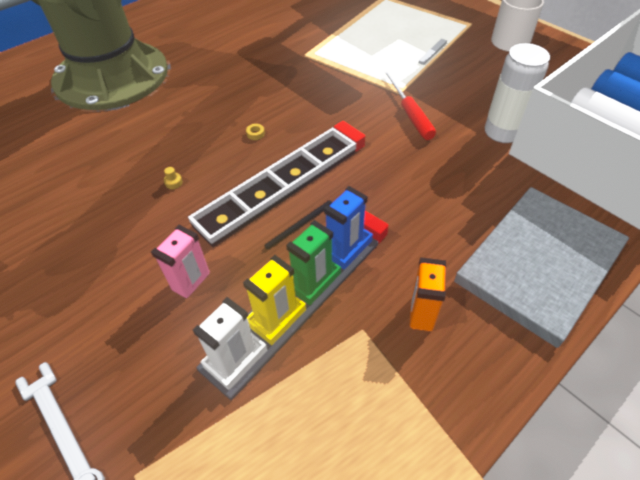

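View pics/side0.png

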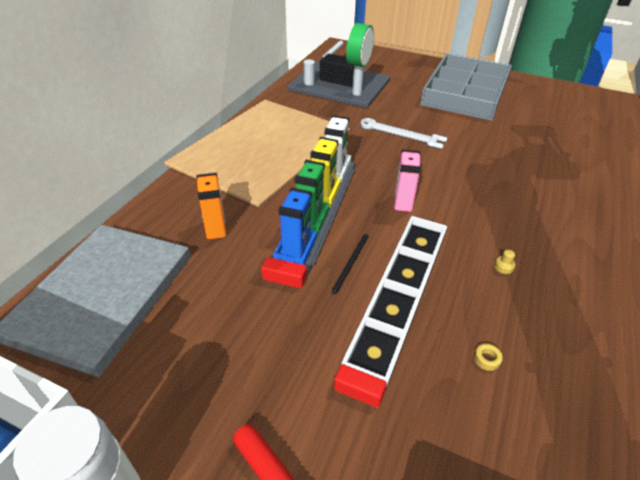

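The scene view shows the strip (beyond the rack) with, from its red end (377,228), blue (347,225), green (312,260), yellow (272,300) and white (230,345). The rack has its red end at (349,133) and brass dots at (328,151), (295,172), (260,195) and (222,219). The look-alikes are pink (183,262) and orange (428,295). The true yellow is the one at (272,300), standing in the yellow cradle on the strip. Bays: blue→−108, green→−36, yellow→+36, white→+108.

```bash
cat > h.py <<'E'
import cv2,numpy as np
from bench import ctrl
def ray(n,uv,z,c=None):
    c=c or ctrl.camera_info(n);K=np.array(c["intrinsics"]);R=np.array(c["R"]);t=np.array(c["t"])
    C=-R.T@t; x=(uv[0]-K[0,2])/K[0,0];y=(uv[1]-K[1,2])/K[1,1]
    if n=="wrist":
        r=np.hypot(x,y);v=np.array([np.sin(r)*x/max(r,1e-9),np.sin(r)*y/max(r,1e-9),np.cos(r)])
    else: v=np.array([x,y,1])
    v=R.T@v; return C+v*(z-C[2])/v[2]
def blobs(m,lo,hi):
    n,l,s,c=cv2.connectedComponentsWithStats(m.astype(np.uint8));return [(c[i],s[i,4]) for i in range(1,n) if lo<=s[i,4]<=hi]
E
python3 - <<'E'
from h import *
for n in("scene","side"):
    im=cv2.imread(f"pics/{n}0.png");d=np.load(f"pics/{n}0.npy")
    h=cv2.cvtColor(im,cv2.COLOR_BGR2HSV);H,S,V=[h[...,i].astype(int) for i in range(3)]
    c=ctrl.camera_info(n);K=c["intrinsics"];R=np.array(c["R"]);t=np.array(c["t"])
    uu,vv=np.meshgrid(np.arange(640),np.arange(480))
    P=np.stack([(uu-K[0][2])/K[0][0]*d,(vv-K[1][2])/K[1][1]*d,d],-1);W=(P-t)@R
    print(n,"brass")
    for b,a in blobs((H>14)&(H<28)&(S>120)&(V>120),30,200):print(np.round(b),a,np.round(ray(n,b,.0105),4), np.round(W[int(b[1]),int(b[0])],3))
    print("red ends")
    for b,a in blobs(((H<6)|(H>174))&(S>200)&(V>120)&(W[...,2]>.02)&(W[...,2]<.032),40,3000):print(np.round(b),a,np.round(ray(n,b,.026),4))
    print("tops")
    roi=(W[...,2]>.097)&(W[...,2]<.112)&(d>0)&(W[...,0]>.3)&(W[...,0]<.9)&(W[...,1]<.1)
    k=cv2.connectedComponentsWithStats(roi.astype(np.uint8))
    for i in range(1,k[0]):
        if k[2][i,4]<150: continue
        m=k[1]==i;p=W[m][:,:2];r=cv2.minAreaRect((p*1000).astype(np.float32))
        print(np.round(k[3][i]),k[2][i,4],"z",np.round(np.median(W[m][:,2]),4),"rect",np.round(r[0],1),np.round(r[1],1),round(r[2],1),im[m].mean(0).round())
E
```

```text
scene brass
[327. 151.] 67 [0.4728 0.1558 0.0105] [0.471 0.156 0.01 ]
[295. 171.] 72 [0.4731 0.0837 0.0105] [0.472 0.083 0.011]
[260. 194.] 81 [0.4734 0.0117 0.0105] [0.472 0.011 0.01 ]
[221. 218.] 92 [ 0.4736 -0.0603  0.0105] [ 0.472 -0.06   0.01 ]
red ends
[425. 124.] 163 [0.551  0.3109 0.026 ]
[350. 131.] 215 [0.4763 0.2041 0.026 ]
[375. 224.] 267 [0.6455 0.0888 0.026 ]
tops
[345. 204.] 848 z 0.1042 rect [637.4  36.3] [31.1 52.2] 7.7 [169. 100.  63.]
[310. 241.] 994 z 0.1043 rect [649.5 -35. ] [31.7 51.8] 7.7 [ 80. 140.  66.]
[268. 277.] 1150 z 0.1042 rect [ 656.8 -104. ] [31.7 51.3] 6.8 [ 24. 185. 193.]
[220. 323.] 1378 z 0.1042 rect [ 667.  -176.5] [32.  51.1] 9.2 [187. 189. 193.]
side brass
[327. 147.] 88 [ 0.7089 -0.2382  0.0105] [ 0.653 -0.103  0.103]
[335. 193.] 55 [ 0.6391 -0.1138  0.0105] [ 0.634 -0.097  0.025]
[421. 241.] 75 [ 0.4733 -0.0601  0.0105] [ 0.474 -0.061  0.01 ]
[408. 273.] 92 [0.4729 0.0117 0.0105] [0.474 0.012 0.012]
[392. 309.] 109 [0.4728 0.0838 0.0105] [0.474 0.085 0.012]
[374. 352.] 141 [0.4725 0.1558 0.0105] [0.473 0.157 0.012]
red ends
[284. 268.] 517 [0.629  0.0907 0.026 ]
[360. 381.] 773 [0.4714 0.2078 0.026 ]
[261. 454.] 1400 [0.5321 0.324  0.026 ]
tops
[567.   4.] 267 z 0.1037 rect [  367.  -1049.3] [ 31.5 130.8] 80.4 [ 88. 116.  60.]
[360.  56.] 157 z 0.1052 rect [ 725.7 -468.4] [83.2 30.4] 67.8 [109. 145.  98.]
[337. 125.] 371 z 0.1042 rect [ 665.5 -177.1] [30.7 55.7] 8.3 [162. 164. 165.]
[325. 148.] 447 z 0.1042 rect [ 656.  -103.8] [31.3 52.8] 6.3 [ 67. 172. 177.]
[310. 172.] 528 z 0.1042 rect [648.5 -35. ] [30.9 53.4] 7.4 [ 72. 126.  62.]
[296. 202.] 651 z 0.1041 rect [636.6  36.7] [31.4 53.1] 8.1 [155.  92.  48.]
```

```bash
cat >> h.py <<'E'
from scipy.spatial.transform import Rotation as Ro
def plan(x,y,ztcp,yaw):  # yaw: detector yaw (deg); tool y along detector +-x
    s=ctrl.get_state();p=np.array(s["position"]);R=Ro.from_rotvec(s["tool_rot"])
    best=None
    for k in(0,180):
        a=np.radians(yaw+k);ty=np.array([np.cos(a),np.sin(a),0]);tz=np.array([0,0,-1.]);tx=np.cross(ty,tz)
        T=Ro.from_matrix(np.stack([tx,ty,tz],1));r=(R.inv()*T).as_rotvec(degrees=True)
        if best is None or np.linalg.norm(r)<np.linalg.norm(best[1]):best=(T,r)
    T,r=best;D=np.array([x,y,ztcp])-p
    print("t",round(float(s["time"]),2),"pos",p.round(4),"turn",r.round(2),"shift now-axes mm",(R.inv().apply(D)*1e3).round(1),"after-turn axes mm",(T.inv().apply(D)*1e3).round(1),"j7",np.round(s["joint_positions"][6],2),"w",np.round(s["grip_width"],3),"gf",np.round(s["grip_force"],2),"F",np.round(s["ft_force"],1))
E
python3 - <<'E'
from h import *
plan(.666,-.1768,.17,8.7)
im=cv2.imread("pics/scene0.png")[160:410,130:470];cv2.imwrite("pics/crop.png",cv2.resize(im,None,fx=2.2,fy=2.2,interpolation=cv2.INTER_CUBIC))
E
```

```text
t 0.1 pos [ 0.2521 -0.5985  0.2215] turn [-9.000e-02 -6.000e-02 -7.585e+01] shift now-axes mm [ 545.2 -227.8   51.9] after-turn axes mm [354.3 472.9  51.5] j7 -0.06 w 1.001 gf 0.0 F [-0.1 -0.3 -0.2]
```

View pics/crop.png

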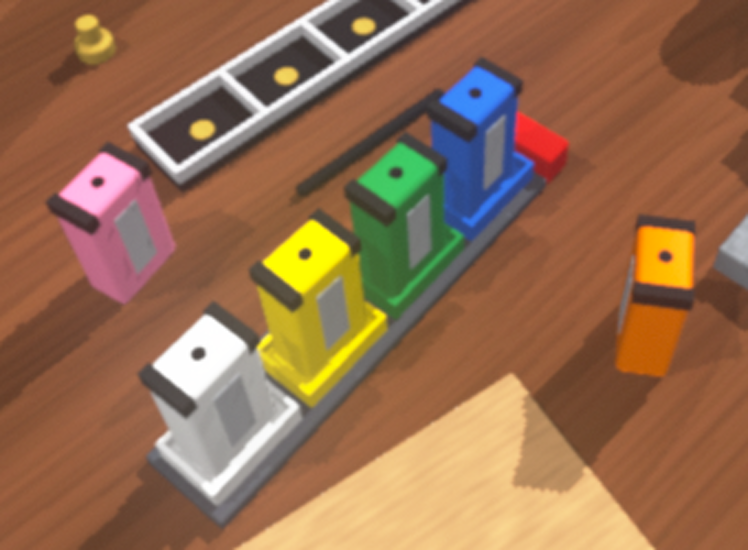

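The crop confirms it: yellow (305,320 in the crop) sits in the yellow cradle between white and green. Pink (110,230) and orange (655,300) stand free off the strip, so they are the look-alikes.

```bash
python3 -m handwheel '[[0.087,0,0,0,0,0,-9.5],[0.087,0,0,0,0,0,-9.5],[0.087,0,0,0,0,0,-9.5],[0.087,0,0,0,0,0,-9.5],[0.087,0,0,0,0,0,-9.5],[0.087,0,0,0,0,0,-9.5],[0.087,0,0,0,0,0,-9.5],[0.087,0,0,0,0,0,-9.3],[0.087,0.030,0.040,0,0,0,0],[0.087,0.030,0.040,0,0,0,0],[0.087,0.030,0.040,0,0,0,0],[0.087,0.030,0.040,0,0,0,0]]' 20; python3 -m handwheel '[[0.087,0.030,0.040,0,0,0,0],[0.087,0.030,0.040,0,0,0,0],[0.087,0.030,0.040,0,0,0,0],[0.087,0.030,0.040,0,0,0,0],[0.087,0.030,0.040,0,0,0,0],[0.087,0.030,0.040,0,0,0,0],[0.087,0,0,0,0,0,0],[0.087,0,0,0,0,0,0]]'
python3 -c "
from h import *
plan(.666,-.1768,.16,8.7)"
```

```text
time: 1.6
position: [0.3933, -0.4549, 0.2221]
tool_rot: [-2.047, -2.382, 0.0]
ft_force: [-0.2, -0.4, -0.2]
grip_width: 1.001
grip_force: 0.0
time: 2.6
position: [0.6022, -0.2427, 0.2219]
tool_rot: [-2.047, -2.382, 0.002]
ft_force: [-0.1, -0.5, -0.7]
grip_width: 0.997
grip_force: 0.0
t 2.6 pos [ 0.6022 -0.2427  0.2219] turn [-0.09  0.01 -0.04] shift now-axes mm [55.5 73.1 61.8] after-turn axes mm [55.5 73.  61.9] j7 0.37 w 0.997 gf 0.0 F [-0.1 -0.5 -0.7]
```

```bash
python3 -m handwheel '[[0.087,0.018,0.025,0,0,0,0],[0.087,0.018,0.024,0,0,0,0],[0.087,0.0195,0.024,0.022,0,0,0],[0.087,0,0,0.04,0,0,0],[0.087,0,0,0.04,0,0,0],[0.087,0,0,0.04,0,0,0],[0.087,0,0,0.023,0,0,0],[0.087,0,0,0,0,0,0]]'
python3 -c "
from h import *
plan(.666,-.1768,.057,8.7)"
python3 -m handwheel '[[0.02,0,0,0,0,0,0],[0.02,0,0,0,0,0,0],[0.02,0,0,0,0,0,0],[0.02,0,0,0,0,0,0],[0.02,0,0,0,0,0,0],[0.02,0,0,0,0,0,0]]' 20
```

```text
time: 3.6
position: [0.6638, -0.1786, 0.055]
tool_rot: [-2.048, -2.377, 0.005]
ft_force: [1.0, -0.4, 0.4]
grip_width: 1.0
grip_force: 0.0
t 3.6 pos [ 0.6638 -0.1786  0.055 ] turn [-0.3  -0.05 -0.21] shift now-axes mm [ 1.4  2.4 -2. ] after-turn axes mm [ 1.4  2.5 -2. ] j7 0.18 w 1.0 gf 0.0 F [ 1.  -0.4  0.4]
time: 4.35
position: [0.6665, -0.1764, 0.0575]
tool_rot: [-2.047, -2.383, 0.0]
ft_force: [-0.0, 0.6, -0.0]
grip_width: 0.402
grip_force: 0.0
```

```bash
python3 -m handwheel '[[0.02,0,0,0,0,0,0],[0.02,0,0,0,0,0,0],[0.02,0,0,0,0,0,0],[0.02,0,0,0,0,0,0]]' 20;  python3 -m handwheel '[[0.02,0,0,-0.005,0,0,0],[0.02,0,0,-0.02,0,0,0],[0.02,0,0,-0.03,0,0,0],[0.02,0,0,-0.03,0,0,0],[0.02,0,0,-0.03,0,0,0],[0.02,0,0,0,0,0,0]]'
python3 -c "
from h import *
plan(.473,.1558,.18,0.2)"
```

```text
time: 4.85
position: [0.6666, -0.1764, 0.0575]
tool_rot: [2.047, 2.383, 0.0]
ft_force: [0.3, 0.6, 0.3]
grip_width: 0.343
grip_force: 20.0
time: 5.6
position: [0.6687, -0.1766, 0.1771]
tool_rot: [2.043, 2.378, 0.005]
ft_force: [0.6, 0.6, -1.7]
grip_width: 0.345
grip_force: 20.0
t 5.6 pos [ 0.6687 -0.1766  0.1771] turn [0.39 0.14 8.45] shift now-axes mm [ 358.  -143.5   -4.9] after-turn axes mm [ 333.  -194.6   -2.9] j7 0.22 w 0.345 gf 19.97 F [ 0.6  0.6 -1.7]
```

```bash
python3 -m handwheel '[[0.02,0,0,0,0,0,4.2],[0.02,0,0,0,0,0,4.3],[0.02,0.03,-0.0175,0,0,0,0],[0.02,0.043,-0.0253,0,0,0,0],[0.02,0.043,-0.0253,0,0,0,0],[0.02,0.043,-0.0253,0,0,0,0],[0.02,0.043,-0.0253,0,0,0,0],[0.02,0.043,-0.0253,0,0,0,0],[0.02,0.043,-0.0253,0,0,0,0],[0.02,0.03,-0.0175,0,0,0,0],[0.02,0.015,-0.008,0,0,0,0],[0.02,0,0,0,0,0,0]]'; python3 -m handwheel '[[0.02,0,0,0,0,0,0],[0.02,0,0,0,0,0,0]]'
python3 -c "
from h import *
plan(.473,.1558,.0515,0.2)"
```

```text
time: 7.1
position: [0.4706, 0.1563, 0.1723]
tool_rot: [2.216, 2.226, -0.001]
ft_force: [-0.4, -0.9, -0.5]
grip_width: 0.345
grip_force: 20.0
time: 7.35
position: [0.4716, 0.1545, 0.1723]
tool_rot: [-2.221, -2.221, 0.001]
ft_force: [-0.4, -0.4, -0.8]
grip_width: 0.339
grip_force: 20.0
t 7.35 pos [0.4716 0.1545 0.1723] turn [-0.02  0.01 -0.2 ] shift now-axes mm [  1.3   1.5 120.8] after-turn axes mm [  1.2   1.4 120.8] j7 -0.4 w 0.339 gf 19.97 F [-0.4 -0.4 -0.8]
```

```bash
python3 -m handwheel '[[0.02,0.001,0.0015,0.03,0,0,0],[0.02,0,0,0.03,0,0,0],[0.02,0,0,0.03,0,0,0],[0.02,0,0,0.02,0,0,0],[0.02,0,0,0.006,0,0,0],[0.02,0,0,0.002,0,0,0],[0.02,0,0,0.001,0,0,0],[0.02,0,0,0.001,0,0,0],[0.02,0,0,0,0,0,0]]'
```

```text
time: 8.48
position: [0.4726, 0.1571, 0.0529]
tool_rot: [2.218, 2.224, 0.001]
ft_force: [-0.9, 0.3, -2.0]
grip_width: 0.349
grip_force: 20.0
```

```bash
python3 -m handwheel '[[0.02,0,0,0.001,0,0,0],[0.02,0,0,0.0005,0,0,0],[0.02,0,0,0,0,0,0]]'; python3 -m handwheel '[[0.02,0,0,0.0005,0,0,0],[0.02,0,0,0.0005,0,0,0],[0.02,0,0,0,0,0,0]]'
```

```text
time: 8.85
position: [0.4725, 0.1571, 0.0513]
tool_rot: [2.218, 2.224, -0.0]
ft_force: [-1.8, -0.2, 3.0]
grip_width: 0.339
grip_force: 20.0
time: 9.22
position: [0.4725, 0.1571, 0.0513]
tool_rot: [2.218, 2.224, -0.001]
ft_force: [-4.8, -2.1, 12.8]
grip_width: 0.344
grip_force: 20.0
```

```bash
python3 -m handwheel '[[0.02,0,0,-0.001,0,0,0],[0.04,0,0,0,0,0,0],[0.06,0,0,0,0,0,0],[0.087,0,0,0,0,0,0],[0.087,0,0,0,0,0,0],[0.087,0,0,0,0,0,0],[0.087,0,0,-0.02,0,0,0],[0.087,0,0,-0.04,0,0,0],[0.087,0,0,-0.05,0,0,0],[0.087,0,0,-0.03,0,0,0],[0.087,0,0,0,0,0,0]]'
python3 - <<'E'
from h import *
plan(.6564,-.104,.057,6.6)
im,d=ctrl.get_image("side");cv2.imwrite("pics/side1.png",im)
E
```

```text
time: 10.6
position: [0.474, 0.1577, 0.1935]
tool_rot: [2.216, 2.222, 0.006]
ft_force: [0.3, 0.1, 0.3]
grip_width: 1.0
grip_force: 0.0
t 10.6 pos [0.474  0.1577 0.1935] turn [ 0.3  -0.   -6.45] shift now-axes mm [-262.2  181.   137.4] after-turn axes mm [-280.9  151.1  136.5] j7 -0.4 w 1.0 gf 0.0 F [0.3 0.1 0.3]
```

View pics/side1.png

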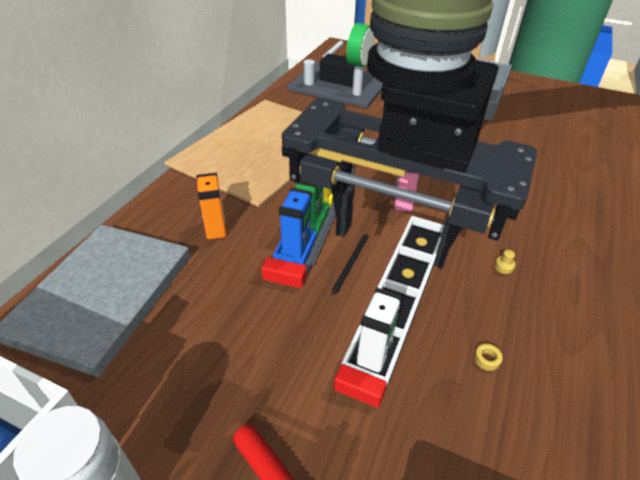

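White stands upright in the bay beside the rack's red end (378,330). Next is yellow.

```bash
python3 -m handwheel '[[0.087,0,0,0,0,0,-6.4],[0.087,-0.03,0.016,0,0,0,0],[0.087,-0.043,0.0233,0,0,0,0],[0.087,-0.043,0.0233,0,0,0,0],[0.087,-0.043,0.0233,0,0,0,0],[0.087,-0.043,0.0233,0,0,0,0],[0.087,-0.043,0.0233,0,0,0,0],[0.087,-0.03,0.016,0,0,0,0],[0.087,0,0,0.03,0,0,0],[0.087,0,0,0.02,0,0,0],[0.087,0,0,0,0,0,0],[0.087,0,0,0,0,0,0]]'
python3 -c "
from h import *
plan(.6564,-.104,.057,6.6)"
```

```text
time: 12.15
position: [0.6515, -0.0985, 0.1415]
tool_rot: [2.089, 2.345, 0.001]
ft_force: [0.3, 0.3, 1.0]
grip_width: 0.999
grip_force: 0.0
t 12.15 pos [ 0.6515 -0.0985  0.1415] turn [0.03 0.01 0.01] shift now-axes mm [-6.   4.2 84.6] after-turn axes mm [-6.   4.3 84.5] j7 0.07 w 0.999 gf 0.0 F [0.3 0.3 1. ]
```

```bash
python3 -m handwheel '[[0.087,-0.006,0.0042,0.01,0,0,0],[0.087,0,0,0.03,0,0,0],[0.087,0,0,0.03,0,0,0],[0.087,0,0,0.0145,0,0,0],[0.087,0,0,0,0,0,0],[0.02,0,0,0,0,0,0],[0.02,0,0,0,0,0,0],[0.02,0,0,0,0,0,0],[0.02,0,0,0,0,0,0],[0.02,0,0,0,0,0,0],[0.02,0,0,0,0,0,0],[0.02,0,0,0,0,0,0]]'; python3 -m handwheel '[[0.02,0,0,0,0,0,0],[0.02,0,0,0,0,0,0],[0.02,0,0,0,0,0,0]]'
```

```text
time: 13.65
position: [0.6562, -0.1047, 0.0565]
tool_rot: [2.091, 2.345, 0.0]
ft_force: [-0.2, -0.3, -1.1]
grip_width: 0.341
grip_force: 20.0
time: 14.02
position: [0.6562, -0.1047, 0.0565]
tool_rot: [2.091, 2.345, 0.0]
ft_force: [0.5, -0.5, -1.0]
grip_width: 0.342
grip_force: 20.0
```

```bash
python3 -m handwheel '[[0.02,0,0,-0.005,0,0,0],[0.02,0,0,-0.02,0,0,0],[0.02,0,0,-0.03,0,0,0],[0.02,0,0,-0.03,0,0,0],[0.02,0,0,-0.03,0,0,0],[0.02,0,0,0,0,0,6.4],[0.02,0.02,-0.02,0,0,0,0],[0.02,0.035,-0.034,0,0,0,0],[0.02,0.039,-0.0375,0,0,0,0],[0.02,0.039,-0.0375,0,0,0,0],[0.02,0.035,-0.034,0,0,0,0],[0.02,0.02,-0.02,0,0,0,0]]'; python3 -m handwheel '[[0.02,0,0,0,0,0,0],[0.02,0,0,0,0,0,0],[0.02,0,0,0,0,0,0]]'
python3 -c "
from h import *
plan(.473,.0838,.0505,0.2)"
```

```text
time: 15.52
position: [0.471, 0.0852, 0.173]
tool_rot: [2.214, 2.227, 0.0]
ft_force: [-0.1, -0.0, -1.4]
grip_width: 0.345
grip_force: 20.0
time: 15.9
position: [0.4733, 0.0819, 0.1719]
tool_rot: [2.22, 2.222, 0.0]
ft_force: [0.4, 0.5, -1.1]
grip_width: 0.341
grip_force: 20.0
t 15.9 pos [0.4733 0.0819 0.1719] turn [ 0.02 -0.   -0.14] shift now-axes mm [  1.9  -0.4 121.4] after-turn axes mm [  1.9  -0.3 121.4] j7 -0.23 w 0.341 gf 20.0 F [ 0.4  0.5 -1.1]
```

```bash
python3 -m handwheel '[[0.02,0.002,0,0.03,0,0,0],[0.02,0,0,0.03,0,0,0],[0.02,0,0,0.03,0,0,0],[0.02,0,0,0.02,0,0,0],[0.02,0,0,0.007,0,0,0],[0.02,0,0,0.002,0,0,0],[0.02,0,0,0.001,0,0,0],[0.02,0,0,0.0005,0,0,0],[0.02,0,0,0,0,0,0],[0.02,0,0,0,0,0,0]]'
```

```text
time: 17.15
position: [0.4728, 0.0848, 0.0513]
tool_rot: [2.218, 2.224, 0.0]
ft_force: [-0.3, -0.7, -1.5]
grip_width: 0.343
grip_force: 20.0
```

```bash
python3 -m handwheel '[[0.02,0,0,0.0007,0,0,0],[0.02,0,0,0.0005,0,0,0],[0.02,0,0,0,0,0,0]]'
```

```text
time: 17.52
position: [0.4728, 0.0848, 0.0504]
tool_rot: [2.218, 2.224, -0.0]
ft_force: [-1.6, -1.5, 4.9]
grip_width: 0.347
grip_force: 20.0
```

Contact. I'll release and go to green (649, −35, yaw 7.6).

```bash
python3 -m handwheel '[[0.04,0,0,0,0,0,0],[0.06,0,0,0,0,0,0],[0.087,0,0,0,0,0,0],[0.087,0,0,0,0,0,0],[0.087,0,0,0,0,0,0],[0.087,0,0,-0.02,0,0,0],[0.087,0,0,-0.04,0,0,0],[0.087,0,0,-0.05,0,0,0],[0.087,0,0,-0.03,0,0,0],[0.087,0,0,0,0,0,-7.4],[0.087,0,0,0,0,0,0]]'
python3 - <<'E'
from h import *
plan(.649,-.035,.057,7.6)
E
```

```text
time: 18.9
position: [0.4727, 0.0848, 0.1901]
tool_rot: [2.071, 2.361, 0.0]
ft_force: [-0.1, -0.1, 0.7]
grip_width: 1.0
grip_force: 0.0
t 18.9 pos [0.4727 0.0848 0.1901] turn [ 0.03  0.03 -0.12] shift now-axes mm [-141.7  159.2  133.2] after-turn axes mm [-142.1  158.9  133.1] j7 -0.1 w 1.0 gf 0.0 F [-0.1 -0.1  0.7]
```

```bash
python3 -m handwheel '[[0.087,-0.016,0.018,0,0,0,0],[0.087,-0.035,0.0395,0,0,0,0],[0.087,-0.04,0.044,0,0,0,0],[0.087,-0.035,0.0395,0,0,0,0],[0.087,-0.016,0.018,0,0,0,0],[0.087,0,0,0.03,0,0,0],[0.087,0,0,0.018,0,0,0],[0.087,0,0,0,0,0,0],[0.087,0,0,0,0,0,0],[0.087,0,0,0,0,0,0]]'
python3 - <<'E'
from h import *
plan(.649,-.035,.057,7.6)
E
```

```text
time: 20.15
position: [0.6495, -0.0348, 0.1432]
tool_rot: [2.069, 2.361, 0.002]
ft_force: [-0.4, 0.5, -0.3]
grip_width: 1.001
grip_force: 0.0
t 20.15 pos [ 0.6495 -0.0348  0.1432] turn [ 0.12  0.04 -0.05] shift now-axes mm [-0.  -0.7 86.2] after-turn axes mm [-0.1 -0.5 86.2] j7 -0.02 w 1.001 gf 0.0 F [-0.4  0.5 -0.3]
```

```bash
python3 -m handwheel '[[0.087,0,0,0.02,0,0,0],[0.087,0,0,0.03,0,0,0],[0.087,0,0,0.025,0,0,0],[0.087,0,0,0.011,0,0,0],[0.087,0,0,0,0,0,0],[0.02,0,0,0,0,0,0],[0.02,0,0,0,0,0,0],[0.02,0,0,0,0,0,0],[0.02,0,0,0,0,0,0],[0.02,0,0,0,0,0,0],[0.02,0,0,0,0,0,0],[0.02,0,0,0,0,0,0]]'; python3 -m handwheel '[[0.02,0,0,0,0,0,0],[0.02,0,0,0,0,0,0],[0.02,0,0,0,0,0,0]]'
```

```text
time: 21.65
position: [0.6489, -0.0351, 0.0558]
tool_rot: [2.07, 2.363, -0.0]
ft_force: [-0.8, -0.4, -0.5]
grip_width: 0.345
grip_force: 20.0
time: 22.02
position: [0.6489, -0.035, 0.0558]
tool_rot: [2.07, 2.363, -0.0]
ft_force: [0.1, 0.5, -0.4]
grip_width: 0.345
grip_force: 20.0
```

```bash
python3 -m handwheel '[[0.02,0,0,-0.005,0,0,0],[0.02,0,0,-0.02,0,0,0],[0.02,0,0,-0.03,0,0,0],[0.02,0,0,-0.03,0,0,0],[0.02,0,0,-0.03,0,0,0],[0.02,0,0,0,0,0,7.4],[0.02,0.005,-0.02,0,0,0,0],[0.02,0.009,-0.034,0,0,0,0],[0.02,0.009,-0.034,0,0,0,0],[0.02,0.009,-0.034,0,0,0,0],[0.02,0.009,-0.034,0,0,0,0],[0.02,0.006,-0.02,0,0,0,0]]'; python3 -m handwheel '[[0.02,0,0,0,0,0,0],[0.02,0,0,0,0,0,0],[0.02,0,0,0,0,0,0]]'
python3 -c "
from h import *
plan(.4733,.0117,.0498,0.2)"
```

```text
time: 23.52
position: [0.4716, 0.0123, 0.1722]
tool_rot: [2.216, 2.224, -0.0]
ft_force: [-0.9, -0.1, -1.0]
grip_width: 0.343
grip_force: 20.0
time: 23.9
position: [0.4736, 0.0113, 0.1712]
tool_rot: [2.219, 2.224, 0.001]
ft_force: [-0.7, -0.3, -1.5]
grip_width: 0.345
grip_force: 20.0
t 23.9 pos [0.4736 0.0113 0.1712] turn [ 0.04 -0.02 -0.06] shift now-axes mm [  0.3  -0.4 121.4] after-turn axes mm [  0.4  -0.3 121.4] j7 -0.07 w 0.345 gf 20.0 F [-0.7 -0.3 -1.5]
```

```bash
python3 -m handwheel '[[0.02,0,0,0.03,0,0,0],[0.02,0,0,0.03,0,0,0],[0.02,0,0,0.03,0,0,0],[0.02,0,0,0.02,0,0,0],[0.02,0,0,0.007,0,0,0],[0.02,0,0,0.002,0,0,0],[0.02,0,0,0.001,0,0,0],[0.02,0,0,0.0005,0,0,0],[0.02,0,0,0,0,0,0],[0.02,0,0,0,0,0,0]]'; python3 -m handwheel '[[0.02,0,0,0.0007,0,0,0],[0.02,0,0,0.0005,0,0,0],[0.02,0,0,0,0,0,0]]'
```

```text
time: 25.15
position: [0.473, 0.0114, 0.0506]
tool_rot: [2.218, 2.224, 0.0]
ft_force: [0.3, -0.6, -1.2]
grip_width: 0.346
grip_force: 20.0
time: 25.52
position: [0.4729, 0.0114, 0.0497]
tool_rot: [2.218, 2.224, -0.0]
ft_force: [-0.8, -0.1, 5.3]
grip_width: 0.347
grip_force: 20.0
```

Contact again. Release and go on to blue (637, 36.5, yaw 7.8).

```bash
python3 -m handwheel '[[0.04,0,0,0,0,0,0],[0.06,0,0,0,0,0,0],[0.087,0,0,0,0,0,0],[0.087,0,0,0,0,0,0],[0.087,0,0,0,0,0,0],[0.087,0,0,-0.02,0,0,0],[0.087,0,0,-0.04,0,0,0],[0.087,0,0,-0.05,0,0,0],[0.087,0,0,-0.03,0,0,0],[0.087,0,0,0,0,0,-7.7],[0.087,0,0,0,0,0,0]]'
python3 - <<'E'
from h import *
plan(.637,.0365,.057,7.8)
E
```

```text
time: 26.9
position: [0.4728, 0.0115, 0.1894]
tool_rot: [2.065, 2.366, 0.0]
ft_force: [0.1, 0.8, 0.6]
grip_width: 0.999
grip_force: 0.0
t 26.9 pos [0.4728 0.0115 0.1894] turn [ 0.03  0.03 -0.03] shift now-axes mm [  2.7 166.  132.5] after-turn axes mm [  2.5 166.1 132.4] j7 0.07 w 0.999 gf 0.0 F [0.1 0.8 0.6]
```

```bash
python3 -m handwheel '[[0.087,0,0.018,0,0,0,0],[0.087,0.001,0.042,0,0,0,0],[0.087,0.001,0.046,0,0,0,0],[0.087,0.0005,0.042,0,0,0,0],[0.087,0,0.018,0,0,0,0],[0.087,0,0,0.03,0,0,0],[0.087,0,0,0.018,0,0,0],[0.087,0,0,0,0,0,0],[0.087,0,0,0,0,0,0],[0.087,0,0,0,0,0,0]]'
python3 - <<'E'
from h import *
plan(.637,.0365,.057,7.8)
E
```

```text
time: 28.15
position: [0.6375, 0.0367, 0.1425]
tool_rot: [2.063, 2.367, 0.002]
ft_force: [1.5, 0.3, -1.0]
grip_width: 1.0
grip_force: 0.0
t 28.15 pos [0.6375 0.0367 0.1425] turn [0.12 0.03 0.03] shift now-axes mm [-0.1 -0.7 85.5] after-turn axes mm [-0.1 -0.5 85.5] j7 -0.14 w 1.0 gf 0.0 F [ 1.5  0.3 -1. ]
```

```bash
python3 -m handwheel '[[0.087,0,0,0.02,0,0,0],[0.087,0,0,0.03,0,0,0],[0.087,0,0,0.025,0,0,0],[0.087,0,0,0.01,0,0,0],[0.087,0,0,0,0,0,0],[0.02,0,0,0,0,0,0],[0.02,0,0,0,0,0,0],[0.02,0,0,0,0,0,0],[0.02,0,0,0,0,0,0],[0.02,0,0,0,0,0,0],[0.02,0,0,0,0,0,0],[0.02,0,0,0,0,0,0]]'; python3 -m handwheel '[[0.02,0,0,0,0,0,0],[0.02,0,0,0,0,0,0],[0.02,0,0,0,0,0,0]]'
```

```text
time: 29.65
position: [0.6369, 0.0366, 0.0561]
tool_rot: [2.064, 2.368, -0.0]
ft_force: [0.1, -0.2, -0.8]
grip_width: 0.343
grip_force: 20.0
time: 30.02
position: [0.6369, 0.0366, 0.056]
tool_rot: [-2.064, -2.368, 0.0]
ft_force: [0.4, -0.2, 0.5]
grip_width: 0.343
grip_force: 20.0
```

```bash
python3 -m handwheel '[[0.02,0,0,-0.005,0,0,0],[0.02,0,0,-0.02,0,0,0],[0.02,0,0,-0.03,0,0,0],[0.02,0,0,-0.03,0,0,0],[0.02,0,0,-0.03,0,0,0],[0.02,0,0,0,0,0,7.6],[0.02,-0.011,-0.018,0,0,0,0],[0.02,-0.018,-0.032,0,0,0,0],[0.02,-0.0195,-0.032,0,0,0,0],[0.02,-0.0195,-0.032,0,0,0,0],[0.02,-0.018,-0.031,0,0,0,0],[0.02,-0.011,-0.018,0,0,0,0]]'; python3 -m handwheel '[[0.02,0,0,0,0,0,0],[0.02,0,0,0,0,0,0],[0.02,0,0,0,0,0,0]]'
python3 -c "
from h import *
plan(.4735,-.0603,.05,0.2)"
```

```text
time: 31.52
position: [0.4733, -0.0619, 0.1726]
tool_rot: [2.216, 2.224, -0.0]
ft_force: [0.3, -0.6, -1.0]
grip_width: 0.349
grip_force: 20.0
time: 31.9
position: [0.4752, -0.0601, 0.1715]
tool_rot: [2.215, 2.228, 0.001]
ft_force: [-0.5, 0.8, -1.3]
grip_width: 0.347
grip_force: 20.0
t 31.9 pos [ 0.4752 -0.0601  0.1715] turn [ 0.04 -0.03  0.15] shift now-axes mm [ -0.3  -1.8 121.5] after-turn axes mm [ -0.2  -1.7 121.5] j7 0.08 w 0.347 gf 20.0 F [-0.5  0.8 -1.3]
```

```bash
python3 -m handwheel '[[0.02,0,-0.0012,0.03,0,0,0],[0.02,0,0,0.03,0,0,0],[0.02,0,0,0.03,0,0,0],[0.02,0,0,0.02,0,0,0],[0.02,0,0,0.007,0,0,0],[0.02,0,0,0.002,0,0,0],[0.02,0,0,0.001,0,0,0],[0.02,0,0,0.0005,0,0,0],[0.02,0,0,0,0,0,0],[0.02,0,0,0,0,0,0]]'; python3 -m handwheel '[[0.02,0,0,0.0007,0,0,0],[0.02,0,0,0.0005,0,0,0],[0.02,0,0,0,0,0,0]]'
```

```text
time: 33.15
position: [0.4733, -0.0612, 0.0509]
tool_rot: [2.216, 2.226, 0.0]
ft_force: [-0.2, -0.8, -1.5]
grip_width: 0.343
grip_force: 20.0
time: 33.52
position: [0.4732, -0.0611, 0.0499]
tool_rot: [2.217, 2.226, -0.0]
ft_force: [-1.9, 1.2, 5.5]
grip_width: 0.345
grip_force: 20.0
```

Contact. Release, retreat upward and aside, then check.

```bash
python3 -m handwheel '[[0.04,0,0,0,0,0,0],[0.06,0,0,0,0,0,0],[0.087,0,0,0,0,0,0],[0.087,0,0,0,0,0,0],[0.087,0,0,0,0,0,0],[0.087,0,0,-0.02,0,0,0],[0.087,0,0,-0.04,0,0,0],[0.087,0,0,-0.05,0,0,0],[0.087,0,0,-0.03,0,0,0],[0.087,-0.05,0,0,0,0,0],[0.087,-0.05,0,0,0,0,0],[0.087,-0.05,0,0,0,0,0]]'; python3 -m handwheel '[[0.087,-0.05,0,0,0,0,0],[0.087,-0.05,0,0,0,0,0],[0.087,-0.05,0,0,0,0,0],[0.087,0,0,0,0,0,0],[0.087,0,0,0,0,0,0]]'
python3 - <<'E'
from h import *
for n in("scene","side"):
    im,d=ctrl.get_image(n);cv2.imwrite(f"pics/{n}2.png",im)
    c=ctrl.camera_info(n);K=c["intrinsics"];R=np.array(c["R"]);t=np.array(c["t"])
    uu,vv=np.meshgrid(np.arange(640),np.arange(480))
    P=np.stack([(uu-K[0][2])/K[0][0]*d,(vv-K[1][2])/K[1][1]*d,d],-1);W=(P-t)@R
    roi=(W[...,2]>.091)&(W[...,2]<.106)&(d>0)&(W[...,0]>.42)&(W[...,0]<.53)&(W[...,1]<.2)&(W[...,1]>-.1)
    k=cv2.connectedComponentsWithStats(roi.astype(np.uint8))
    for i in range(1,k[0]):
        if k[2][i,4]<150: continue
        m=k[1]==i;r=cv2.minAreaRect((W[m][:,:2]*1000).astype(np.float32))
        print(n,np.round(k[3][i]),"z",np.round(np.percentile(W[m][:,2],[5,50,95]),4),np.round(r[0],1),np.round(r[1],1),round(r[2],1),im[m].mean(0).round())
E
```

```text
time: 35.02
position: [0.4737, -0.2126, 0.1897]
tool_rot: [2.215, 2.226, -0.0]
ft_force: [0.1, -0.1, 0.1]
grip_width: 0.997
grip_force: 0.0
time: 35.65
position: [0.4746, -0.3602, 0.1891]
tool_rot: [-2.215, -2.226, -0.001]
ft_force: [0.2, 0.0, 0.5]
grip_width: 1.003
grip_force: 0.0
scene [327. 109.] z [0.0921 0.098  0.0996] [471.8 156.3] [33.6 52.9] 1.8 [176. 179. 183.]
scene [292. 130.] z [0.0925 0.0979 0.0997] [472.4  85.6] [52.4 33.5] 89.9 [ 26. 177. 186.]
scene [252. 153.] z [0.0924 0.098  0.0997] [473.3  11.3] [33.7 51.7] 0.3 [ 68. 121.  64.]
scene [209. 179.] z [0.0926 0.0981 0.0997] [473.3 -61.7] [33.1 51.4] 0.5 [156.  88.  59.]
side [432. 197.] z [0.0933 0.0984 0.0997] [472.1 -61.2] [30.6 53.6] 0.0 [129.  72.  41.]
side [418. 229.] z [0.0929 0.0984 0.0997] [471.7  11.2] [53.9 30.5] 89.9 [ 64. 101.  43.]
side [401. 266.] z [0.0934 0.0983 0.0996] [471.7  85.6] [30.6 52.6] 0.2 [ 54. 163. 168.]
side [382. 309.] z [0.0938 0.0983 0.0997] [471.5 156.3] [30.9 52.7] 0.1 [167. 170. 169.]
```

View pics/scene2.png

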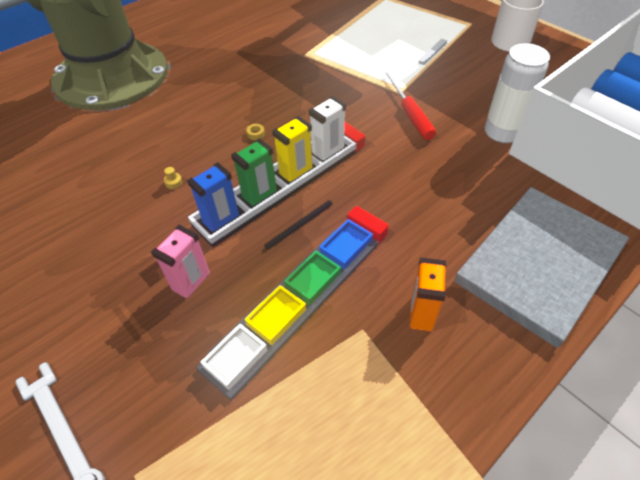

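The picture shows all four standing upright in the rack: white (327,130) beside the red end, then yellow (293,150), green (255,173) and blue (213,197). Their tops are at 98 mm, all within 2 mm of the bay centres, and the gripper is clear.

```bash
python3 -c "
from bench import ctrl
print(ctrl.close_job())"
```

```text
the job is handed in; nothing more can be done
None
```

All four detectors stand upright in the test rack in reverse order (from the red end: white, yellow, green, blue), each measured within about 2 mm of its bay centre, and the job was handed in at about 36 s of robot time; the hand-in returned no verdict.

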